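# Trip the electrode box's hidden latch with the release rod

## Task

Open the electrode box: take the release rod from its tube stand, push it down through the round hole in the box's top until the hidden latch lets go and the tray springs out a little, then pull the tray all the way out to its stop. Hang the rod back upright in its tube stand, resting on its collar, and leave the other things on the bench where they are.

Things in the scene. Friction and masses are not known exactly. Their poses are not given: they have to be found in the camera images.
- store: the electrode box, fixed to the bench: grey sheet-metal box 220 long (its x) x 170 wide (its y) x 110 mm high, with louvres on its top. Origin: centre of its underside; z up. Its tray front and pull tab face its -x; the hidden latch is at its +x end.
- access_hole (a point): centre of the 18 mm round hole in the box's top, at the upper surface of the 4 mm sheet (110 mm above the bench), 80 mm to +x and 20 mm to +y of the box's origin. The latch's flat pad (36 x 36 mm) lies right under it, its top 50 mm below the hole's mouth.
- latch (a joint): the hidden latch pad, m pressed down: 0 at rest, hard stop at 0.015. Its spring pushes back with 3 N at first and 9 N at the stop. The tray is let go at about 0.008 (rod tip about 58 mm below the hole's mouth).
- tray (a joint): how far the tray stands out of the box, along the box's -x, m: 0 shut and latched, about 0.04 after it springs out, 0.13 at its stop. The tray (0.6 kg) slides stiffly, with 2 to 4 N, and stays where it is left.
- tray_tab (a point): centre of the tray's pull tab, 60 mm above the bench; it moves with the tray. The tab is an upright steel plate 55 mm long (along the box's x), 14 mm thick (along the box's y), from 28 to 88 mm above the bench, standing out from the middle of the 168 x 98 mm tray front; free on both sides and above. With the tray shut it is 145 mm to -x of the box's origin.
- rod: the release rod, 0.16 kg, upright at the start: a steel shank 8 mm thick and 105 mm long, then a flat collar 48 mm wide and 6 mm thick, then a round black handle 26 mm thick and 62 mm long (111 to 173 mm above the tip). Origin: the lower tip of the shank; z runs up the rod to the handle.
- rod_grip (a point): centre of the rod's handle, on its axis, 145 mm above its tip.
- stand: the tube stand, fixed: a rusty upright tube, 34 mm outside and 24 mm inside, welded on a 90 x 90 x 6 mm dark plate. Origin: centre of the plate's underside. The tube's rim is 125 mm above the bench; the rod hangs in the tube with its collar on the rim, its tip 20 mm above the bench.
- stand_rim (a point): centre of the tube's rim, 125 mm above the bench.
- box_section: bystander: short piece of square aluminium tube standing on end, 80 x 80 x 100 mm, open at the top. Origin: centre of its underside.
- angle_offcut: bystander: dark steel angle offcut, 150 mm long, 45 mm legs, one leg flat on the bench. Origin: centre of its underside.
- hammer: bystander: hammer, 200 mm long, lying flat. Origin: centre of its underside.
Mind the look-alikes: they are no part of the job. Leave any purple look-alike of the rod alone.

How it is judged:
On the way:
1. the rod, pushed through the access hole, trips the latch and the tray springs out (value of joint latch above 0.005 m and z of rod in the frame of access_hole below -0.05 m and horizontal distance between rod and access_hole below 0.02 m and value of joint tray above 0.012 m).
At the end, for the whole second after the job is handed in: The tray stands at least 120 mm out of the box (stop at 130 mm); the rod hangs at rest in the tube stand, upright within 0.1 rad, its tip within 14 mm of the stand's centre and 15 to 25 mm above the bench (collar on the rim) (value of joint tray above 0.12 m and horizontal distance between rod and stand below 0.014 m and z of rod in the frame of stand between 0.015 and 0.025 m and angle between rod's own z axis and vertical below 0.1 rad and linear speed of rod below 0.02 m/s); the robot touches nothing.
It fails at once if a bystander is moved more than 30 mm (distance of any of box_section, angle_offcut, hammer from where it was at the start of the episode above 0.03 m).
It also fails if it takes over 61 s, if anything falls off the work surface, if the arm or the gripper's body presses on something with over 40 N, if the wrist force passes 120 N, or if a joint passes its speed limit or range.

## Robot

A 6-joint arm with a two-finger parallel gripper is mounted at the origin on the work surface. World frame = base frame: x ahead of the robot, y to its left, z up, the work surface at z = 0. Lengths are in m, angles in rad, forces in N, time in s.
With the tool pointing down it reaches from about 0.325 to 0.875 m from the base axis. Payload 4.4 kg.
Tool frame: the origin (TCP) lies on the centre line of the jaws, within the pads' length; the fingertips stand 22 mm ahead of it and the grasp point (between the pads) lies 3 mm ahead of it (robot.finger_overhang is the distance from the TCP to the fingertips, in m); z points along the fingers, y is the direction in which the jaws open and shut (so a half turn about z gives the same grasp; the last joint's range is limited). The gripper opens to 85 mm and grips with 20 to 120 N. Pads are 22 mm wide; open, the fingers measure 114 mm over their backs; the gripper's body (76 mm by 85 mm) begins 54 mm behind the grasp point. The pads swing forward as they close: fully open they stand 13 mm farther back than shut.
Start: joints at [-1.28, 0.207, 1.542, -0, 1.393, -0.15], TCP at [0.245, -0.52, 0.253] pointing down, gripper open.
Joint ranges: [-2.73, 2.73], [-0.86, 2.22], [0.23, 2.46], [-1.11, 4.25], [0.08, 2.63], [-2.82, 2.82]. Speed limits (rad/s): [2.79, 2.79, 3.14, 3.14, 3.14, 3.14].

## Interface

Orientations are given as a unit quaternion [x, y, z, w].
In Python, from rig import robot, vision gives the robot as it stands. The module is installed in compiled form; this text tells all that it offers.
- The arm moves only by the tool send_rows, never from a script. Its argument "plan" is a list of rows, each an object with "slide": the shift along the world's x, y, z in cm, a list of three; "twist": the turn about the world's z in degrees. In form: [{"slide": [x, y, z], "twist": twist}, ...]. A call has 1 to 20 rows; each row is the pose to reach, as a shift and turn from the pose commanded when the call began; what a row does not reach only later rows make up. A row lasts 1/12 s, in which the tool goes at most 41.7 mm and 7.16 degrees, less where a joint would pass 70% of its speed; a pose out of reach is approached as far as the arm can. A call with a gripper value outside its range is refused whole. "grip" is the opening, from -1 (shut) to 1 (fully open), set as the call begins (left out, the last holds). The fingers move at their own pace and stop on an object; "squeeze" is the grip in N (left out, the last holds). Time passes only in rows, so rows that repeat a pose let the fingers close. It gives the time, the measured TCP pose, the force and the opening at its end, in the units of the state.
- robot.observe(): the state, without advancing time (a new reading comes with each control period).
- vision.get_image(name): name is "scene" or "side" or "wrist"; returns the picture (400x640x3 uint8, blue, green, red); there is no depth.
- vision.camera_model(name): a dict with "vfov" (degrees; the focal length in pixels is half the picture's height over the tangent of half this angle, whatever the lens; pixels are square), "cx", "cy" (the principal point, pixels), "eye" and "orientation" of the camera in the world; the wrist camera has in their place "T_tool_cam" (4x4, takes a point from camera to tool coordinates, whose origin is the TCP and whose axes are the flange's). Camera axes: x right, y down, z forward; pixel columns grow to the right and rows downward; lengths in m; the calibration is good to about 2 mm. A picture is of the moment at which its call begins: read the wrist's pose just before it. camera_model takes no time and is no camera call.
- robot.job_done(): hands the job in, once; it reports no verdict.
The state is a dict: "t": time; "joint_positions": joint angles; "joint_vel": joint speeds; "joint_efforts": joint torques, N m; "eef_pos": TCP position; "ee_rot": TCP orientation; "wrist_force": force on the tool from outside, world axes, zero at the start; "ft_torque": the same for the moment, N m; "opening": opening from 0.0 (shut) to 1.0 (fully open).
Only numpy, scipy, OpenCV 4.12 (cv2) and the standard library are available. Lean on these libraries where they do the work, as an engineer would, in place of code of your own. Each camera call takes 0.05 s, during which the arm holds its last target.

## Working session

There is one attempt and no reset: what is moved stays moved. The work goes in short steps, Python scripts to look and compute and a tool call to move; the robot and the scene stay as the last step left them, time stands still between calls to the robot, and variables do not carry over. Pictures are saved under pics/ and viewed, and the job is handed in when it is done.

Besides the shell and the picture viewer there is one more tool, called after "Request:" as name(argument=value, ...), one argument or row to a line, values as JSON. send_rows: Moves the arm, as the interface text tells. Its arguments: {"type":"object","properties":{"plan":{"type":"array","items":{"type":"object","properties":{"slide":{"type":"array","items":{"type":"number"}},"twist":{"type":"number"}}}},"grip":{"type":"number"},"squeeze":{"type":"number"}},"required":["plan"]}

```bash
mkdir -p pics; python3 - <<'E'
from rig import robot, vision
import cv2
s=robot.observe(); print(s)
for n in ["scene","side","wrist"]:
    print(n,vision.camera_model(n))
    cv2.imwrite(f"pics/{n}0.png",vision.get_image(n))
E
```

```text
{'t': 0.0, 'joint_positions': array([-1.28052132e+00,  2.07411199e-01,  1.54296410e+00,  5.38290658e-06,
        1.39353690e+00, -1.50525210e-01]), 'joint_vel': array([ 8.81033862e-06,  1.65507335e-05, -1.01635134e-03, -3.46742895e-04,
       -1.08339354e-03,  7.29654211e-04]), 'joint_efforts': array([-6.64048148e-04, -3.83034182e+01, -2.91598159e+01, -4.25637409e-04,
        1.03834763e-02,  3.62942316e-06]), 'eef_pos': array([ 0.24510095, -0.51934827,  0.25212592]), 'ee_rot': array([ 9.75809504e-01,  2.18619456e-01, -7.83307730e-05, -1.15712705e-03]), 'wrist_force': array([0.06479361, 0.39543916, 0.33636262]), 'ft_torque': array([-0.02428105, -0.01064167, -0.00941263]), 'opening': 1.0042114956164616}
scene {'vfov': 48.92845292165127, 'cx': 319.54161738426524, 'cy': 200.52249043173117, 'eye': array([ 1.38417432, -0.25854183,  0.79103189]), 'orientation': array([ 0.70981078,  0.55331423, -0.2711884 , -0.34127537])}
side {'vfov': 55.37326118543141, 'cx': 314.57520496912224, 'cy': 192.32924433068746, 'eye': array([0.21164175, 0.6624502 , 0.68126749]), 'orientation': array([-0.17583115,  0.86699905, -0.45420138,  0.10534305])}
wrist {'vfov': 65.44318144782557, 'cx': 323.11897355907735, 'cy': 201.406798739618, 'T_tool_cam': array([[-1.10192702e-04, -9.63095676e-01, -2.69159260e-01,
         6.85276718e-02],
       [ 9.99999972e-01, -1.63106230e-04,  1.74224753e-04,
         5.07482446e-04],
       [-2.11696659e-04, -2.69159233e-01,  9.63095666e-01,
        -1.20730475e-01],
       [ 0.00000000e+00,  0.00000000e+00,  0.00000000e+00,
         1.00000000e+00]])}
```

View pics/scene0.png

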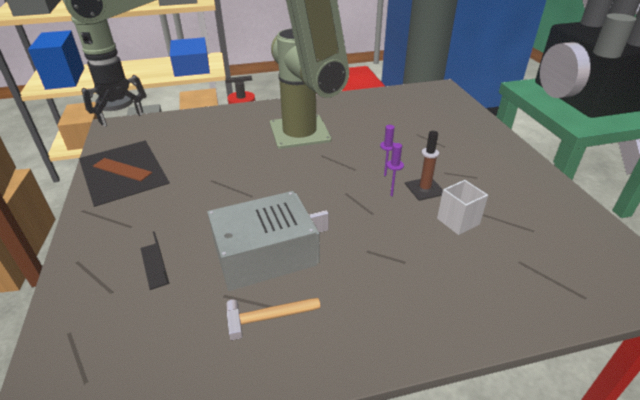

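View pics/side0.png

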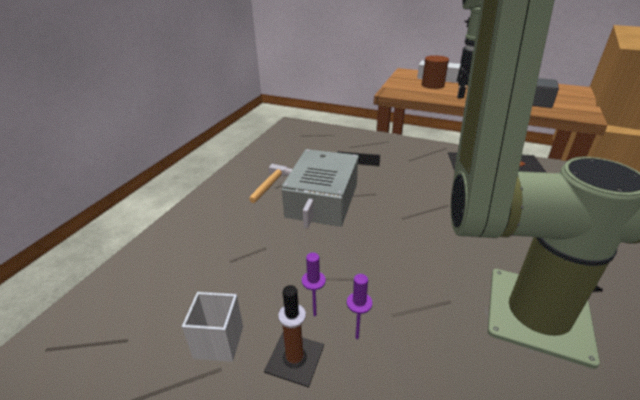

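View pics/wrist0.png

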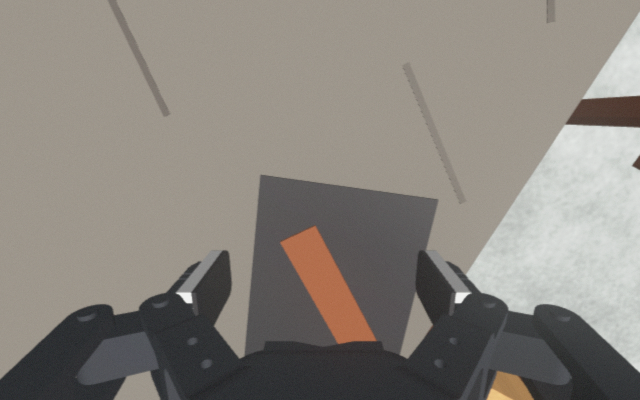

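Scene view: the black-handled rod stands in the rusty tube at about (430,160), with two purple look-alikes at (389,140) and (397,160). The box is at (265,235) with its hole at (228,236). The tab is at (319,221), facing the rod side. The black handle on a rusty tube and plate fits the description. I'll enlarge to confirm and measure.

```bash
python3 - <<'E'
import cv2
a=cv2.imread("pics/scene0.png"); b=cv2.imread("pics/side0.png")
cv2.imwrite("pics/c1.png",cv2.resize(a[115:245,360:500],None,fx=4.2,fy=4.2,interpolation=cv2.INTER_CUBIC))
cv2.imwrite("pics/c2.png",cv2.resize(a[185:285,200:340],None,fx=5,fy=5,interpolation=cv2.INTER_CUBIC))
cv2.imwrite("pics/c3.png",cv2.resize(b[240:390,170:390],None,fx=3.5,fy=3.5,interpolation=cv2.INTER_CUBIC))
cv2.imwrite("pics/c4.png",cv2.resize(b[140:240,260:400],None,fx=5,fy=5,interpolation=cv2.INTER_CUBIC))
E
```

```text
(no output)
```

View pics/c1.png

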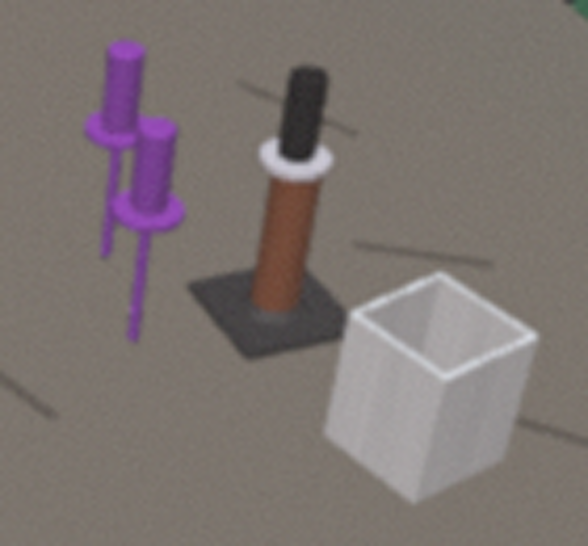

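View pics/c2.png

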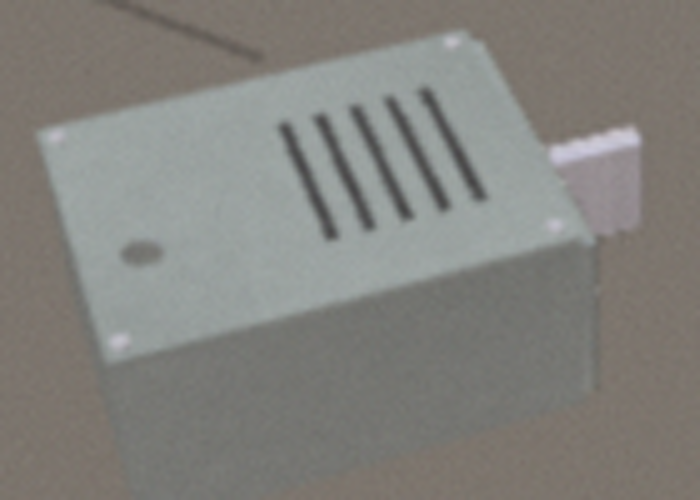

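View pics/c3.png

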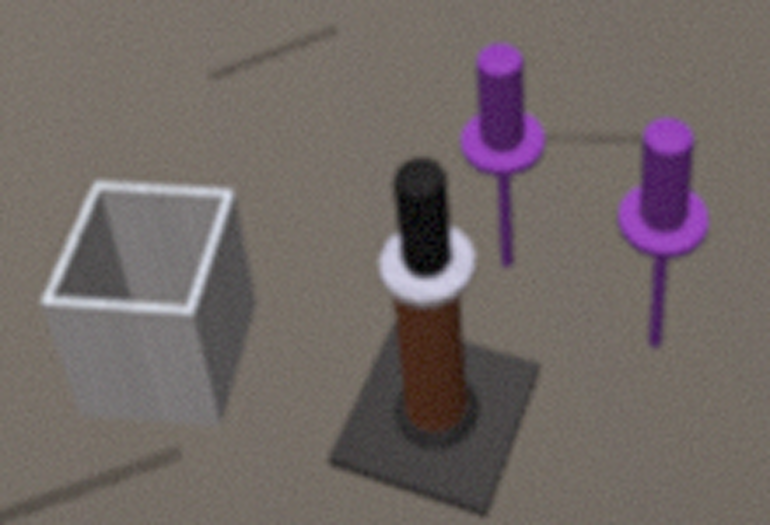

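View pics/c4.png

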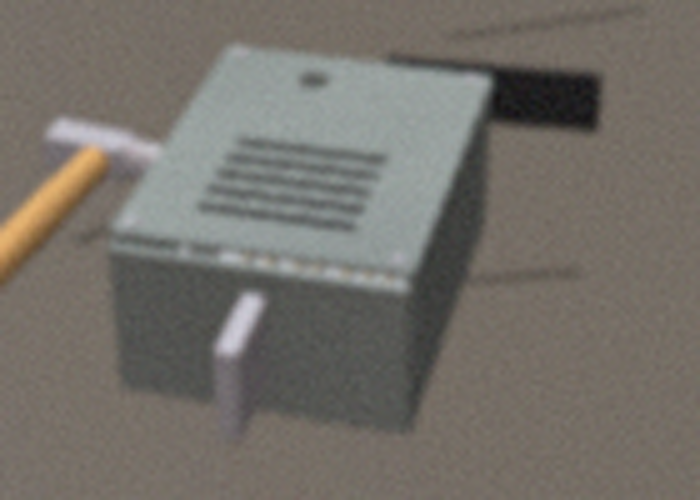

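Crops: the black-handled rod's top is at scene (433.8,132) / side (290,290) and its collar rests on the rusty tube, so this is the real rod. Both purple ones have no stand. The hole is at scene (228.2,235.6) / side (322.8,155.8).

```bash
cat > h.py <<'E'
import numpy as np
from scipy.spatial.transform import Rotation as R
from rig import robot, vision
def cam(n,state=None):
    m=vision.camera_model(n); f=200/np.tan(np.radians(m['vfov'])/2)
    if n=="wrist":
        T=np.eye(4);T[:3,:3]=R.from_quat(state['ee_rot']).as_matrix();T[:3,3]=state['eef_pos']
        C=T@m['T_tool_cam'];return C[:3,3],C[:3,:3],f,m['cx'],m['cy']
    return m['eye'],R.from_quat(m['orientation']).as_matrix(),f,m['cx'],m['cy']
def onz(c,u,v,z):
    e,r,f,cx,cy=c; d=r@np.array([(u-cx)/f,(v-cy)/f,1]); return e+d*(z-e[2])/d[2]
def proj(c,p):
    e,r,f,cx,cy=c; q=r.T@(np.array(p)-e); return np.array([cx+f*q[0]/q[2],cy+f*q[1]/q[2]])
E
python3 - <<'E'
from h import *
np.set_printoptions(precision=4,suppress=True)
S=cam("scene");D=cam("side")
def s(p,k,o,z,c): return onz(c,p[0]/k+o[0],p[1]/k+o[1],z)
c1=lambda x,y,z:s((x,y),4.2,(360,115),z,S)
c2=lambda x,y,z:s((x,y),5,(200,185),z,S)
c3=lambda x,y,z:s((x,y),3.5,(170,240),z,D)
c4=lambda x,y,z:s((x,y),5,(260,140),z,D)
print("rod top",c1(310,73,.193),c3(420,175,.193)); print("collar",c1(296,158,.131),c3(427,265,.131))
print("base",c1(275,305,.006),c3(435,415,.006))
print("plate",[c1(*p,.006)[:2] for p in((190,287),(352,318),(250,357))],[c3(*p,.006)[:2] for p in((331,462),(486,515),(540,366))])
print("purple tops",c1(125,50,.193),c1(157,127,.193),c3(500,58,.193),c3(668,135,.193))
print("purple tips",c1(106,257,.02),c1(134,340,.02),c3(507,265,.02),c3(656,345,.02))
print("purple tips0",c1(106,257,.0),c1(134,340,.0),c3(507,265,.0),c3(656,345,.0))
print("hole",c2(141,253,.11),c4(314,79,.11))
for z,a in ((.11,0),):
  A=np.array([c2(*p,z)[:2] for p in((38,133),(470,32),(595,240),(107,360))]);B=np.array([c4(*p,z)[:2] for p in((493,75),(410,290),(110,238),(235,45))])
  for M in(A,B): print(M,M.mean(0),[np.linalg.norm(M[i]-M[i-1]) for i in range(4)],[np.degrees(np.arctan2(*(M[i]-M[i-1])[::-1])) for i in range(4)])
print("tabtop",c2(552,155,.088),c2(636,133,.088),c4(258,293,.088),c4(228,350,.088))
print("boxsec",[c1(*p,.1)[:2] for p in((350,315),(440,273),(537,336),(448,378))],[c3(*p,.1)[:2] for p in((97,183),(232,190),(192,310),(45,300))])
E
```

```text
rod top [0.436  0.2922 0.193 ] [0.4308 0.2907 0.193 ]
collar [0.4398 0.2906 0.131 ] [0.4295 0.2937 0.131 ]
base [0.4371 0.2959 0.006 ] [0.4309 0.2969 0.006 ]
plate [array([0.4018, 0.246 ]), array([0.4648, 0.3417]), array([0.4879, 0.2541])] [array([0.4701, 0.3427]), array([0.3823, 0.3366]), array([0.3893, 0.2469])]
purple tops [0.3771 0.1876 0.193 ] [0.4738 0.1714 0.193 ] [0.4275 0.2047 0.193 ] [0.3306 0.2223 0.193 ]
purple tips [0.3698 0.1926 0.02  ] [0.4669 0.1763 0.02  ] [0.4294 0.201  0.02  ] [0.3307 0.2183 0.02  ]
purple tips0 [0.3435 0.2043 0.    ] [0.4431 0.1876 0.    ] [0.436 0.187 0.   ] [0.3343 0.2048 0.    ]
hole [ 0.6195 -0.2882  0.11  ] [ 0.6139 -0.2878  0.11  ]
[[ 0.5207 -0.3297]
 [ 0.4934 -0.1104]
 [ 0.6623 -0.086 ]
 [ 0.6841 -0.308 ]] [ 0.5901 -0.2085] [np.float64(0.16489013980922823), np.float64(0.220995701182103), np.float64(0.17069072700845303), np.float64(0.22303552244426048)] [np.float64(-172.41497952374843), np.float64(97.09782705876393), np.float64(8.228152703062452), np.float64(-84.38545507961804)]
[[ 0.5131 -0.3324]
 [ 0.4813 -0.0986]
 [ 0.6489 -0.0842]
 [ 0.6778 -0.3107]] [ 0.5803 -0.2065] [np.float64(0.1661179372533419), np.float64(0.23595032729975604), np.float64(0.1681913150071351), np.float64(0.22826511796938737)] [np.float64(-172.47266630596775), np.float64(97.75595957084387), np.float64(4.908348528075639), np.float64(-82.71267716692194)]
tabtop [ 0.5736 -0.0862  0.088 ] [ 0.5675 -0.0417  0.088 ] [ 0.5665 -0.095   0.088 ] [ 0.5602 -0.0428  0.088 ]
boxsec [array([0.5717, 0.27  ]), array([0.5452, 0.3458]), array([0.6197, 0.3705]), array([0.6432, 0.2979])] [array([0.6382, 0.2947]), array([0.5648, 0.2698]), array([0.5403, 0.3439]), array([0.6141, 0.3682])]
```

Request:
send_rows(
  plan=[
    {"slide": [2, 1, 4], "twist": 5},
    {"slide": [5, 3, 7.8], "twist": 11},
    {"slide": [9, 5.5, 7.8], "twist": 18},
    {"slide": [13, 8, 7.8], "twist": 25},
    {"slide": [16, 10, 7.8], "twist": 31},
    {"slide": [19, 12, 7.8], "twist": 38},
    {"slide": [22, 14, 7.8], "twist": 45},
    {"slide": [25, 16, 7.8], "twist": 52},
    {"slide": [28, 18, 7.8], "twist": 58},
    {"slide": [31, 20, 7.8], "twist": 65},
    {"slide": [34, 22, 7.8], "twist": 70},
    {"slide": [36, 23, 7.8], "twist": 72},
    {"slide": [37, 23.2, 7.8], "twist": 72},
    {"slide": [37, 23.2, 7.8], "twist": 72},
    {"slide": [37, 23.2, 7.8], "twist": 72},
    {"slide": [37, 23.2, 7.8], "twist": 72},
  ],
  grip=1,
  squeeze=60,
)

```text
t: 1.48
eef_pos: [0.6141, -0.2893, 0.331]
ee_rot: [0.662, 0.75, -0.0, -0.0]
wrist_force: [0.1, 0.3, 0.4]
opening: 0.999
```

```bash
python3 - <<'E'
from h import *
import cv2
s=robot.observe();print(s['t'],s['eef_pos'],s['ee_rot'],s['joint_positions'],s['joint_vel'])
im=vision.get_image("wrist");cv2.imwrite("pics/w1.png",im)
print(proj(cam("wrist",s),[.617,-.288,.11]))
E
```

```text
1.4833 [ 0.61408852 -0.28925766  0.33101266] [ 6.61808792e-01  7.49672407e-01 -4.72079920e-04 -4.28082591e-04] [-5.67191649e-01  3.86341640e-01  1.15461264e+00 -8.00016868e-04
  1.60163085e+00 -6.91553936e-01] [-0.00969684 -0.01110291  0.00536216  0.00446565 -0.00143829  0.0016079 ]
[325.63560013 176.64784075]
```

View pics/w1.png

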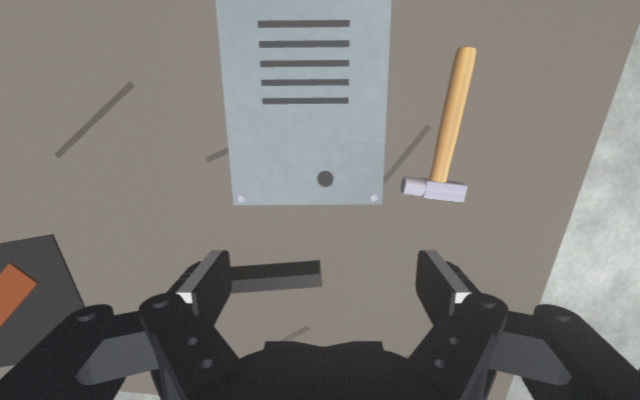

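The wrist view shows the hole at (325,179), within 2 px of the prediction. The box edges line up with the image axes, so the yaw is right.

```bash
python3 - <<'E'
from h import *
import cv2
s=robot.observe(); C=cam("wrist",s)
im=cv2.imread("pics/w1.png"); g=im[165:195,310:342].min(2).astype(float)
m=g<85; ys,xs=np.nonzero(m); u,v=310+xs.mean(),165+ys.mean(); print(u,v,m.sum())
print(onz(C,u,v,.110),onz(C,u,v,.108), onz(C,241,199,.11),onz(C,374,198,.11))
E
```

```text
nan nan 0
[nan nan nan] [nan nan nan] [ 0.52465125 -0.32580615  0.11      ] [ 0.67472708 -0.30589838  0.11      ]<stdin>:5: RuntimeWarning: Mean of empty slice.
  ret = ret.dtype.type(ret / rcount)
```

Request:
send_rows(
  plan=[
    {"slide": [-1, 3, 0], "twist": 0},
    {"slide": [-2, 7, 0], "twist": 0},
    {"slide": [-3, 11, 0], "twist": 0},
    {"slide": [-4, 15, 0], "twist": 0},
    {"slide": [-5, 19, 0], "twist": 0},
    {"slide": [-6, 23, 0], "twist": 0},
    {"slide": [-7, 27, 0], "twist": 0},
    {"slide": [-8, 31, 0], "twist": 0},
    {"slide": [-9, 35, 0], "twist": 0},
    {"slide": [-10, 39, 0], "twist": 0},
    {"slide": [-12, 42, 0], "twist": 0},
    {"slide": [-14, 45, 0], "twist": 0},
    {"slide": [-16, 48.5, 0], "twist": 0},
    {"slide": [-17.5, 51.5, 0], "twist": 0},
    {"slide": [-18, 54, 0], "twist": 0},
    {"slide": [-18, 54.2, 0], "twist": 0},
    {"slide": [-18, 54.2, 0], "twist": 0},
    {"slide": [-18, 54.2, 0], "twist": 0},
    {"slide": [-18, 54.2, 0], "twist": 0},
  ],
)

```text
t: 3.12
eef_pos: [0.4358, 0.2524, 0.3314]
ee_rot: [0.662, 0.75, -0.0, 0.0]
wrist_force: [-0.1, -0.2, 0.4]
opening: 1.002
```

```bash
python3 - <<'E'
from h import *
import cv2
s=robot.observe();print(s['t'],s['eef_pos'],s['ee_rot'],s['joint_positions'])
im=vision.get_image("wrist");cv2.imwrite("pics/w2.png",im)
C=cam("wrist",s);print(proj(C,[.434,.2925,.193]),proj(C,[.434,.2925,.131]))
E
```

```text
3.1167 [0.43582985 0.25244336 0.33137122] [ 6.61864338e-01  7.49623578e-01 -8.51350828e-05  2.88270234e-04] [ 3.53358647e-01  8.89209678e-04  1.60652808e+00 -5.88725818e-04
  1.53405184e+00  2.29190132e-01]
[326.25963409 149.24217131] [325.64735226 142.62870264]
```

View pics/w2.png

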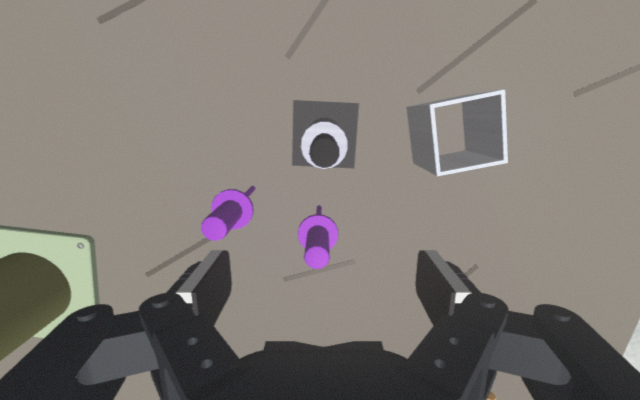

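The wrist view shows the rod's handle top at (323,153) and collar at (324.5,145). The purple ones, at (215,228) and (317,258), are off the jaw line.

```bash
python3 - <<'E'
from h import *
import cv2
s=robot.observe(); C=cam("wrist",s)
im=cv2.imread("pics/w2.png")
cv2.imwrite("pics/w2c.png",cv2.resize(im[90:180,280:370],None,fx=6,fy=6,interpolation=cv2.INTER_CUBIC))
im=cv2.imread("pics/w1.png")
cv2.imwrite("pics/w1c.png",cv2.resize(im[150:210,290:360],None,fx=8,fy=8,interpolation=cv2.INTER_CUBIC))
print(onz(C,323,153,.193),onz(C,324.5,145,.131),onz(C,317,258,.173),onz(C,317,258,.193),onz(C,319,209,0))
E
```

```text
[0.4317485 0.2891362 0.193    ] [0.43316507 0.29002495 0.131     ] [0.4388541  0.18433395 0.173     ] [0.43807484 0.19404816 0.193     ] [0.43897563 0.18152627 0.        ]
```

View pics/w2c.png

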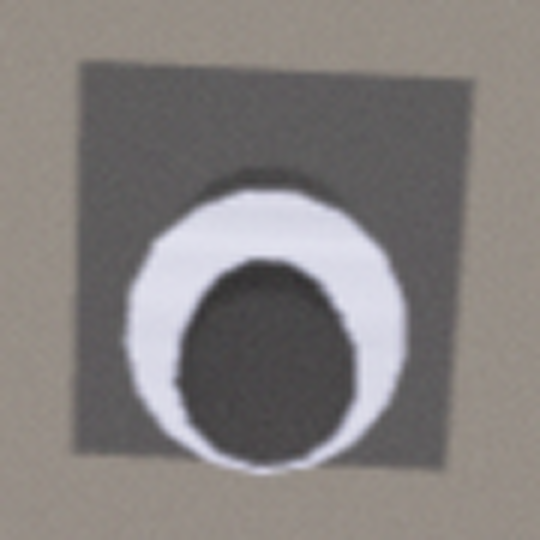

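View pics/w1c.png

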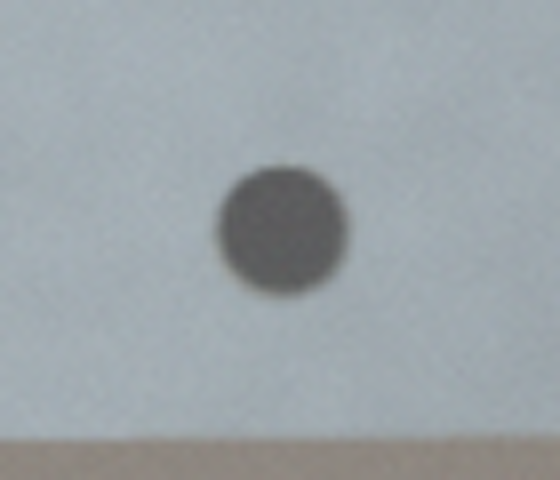

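```bash
python3 - <<'E'
from h import *
s=robot.observe(); C=cam("wrist",s)
print("collar",onz(C,324.4,145,.131),"plate",onz(C,324.7,134.1,.006))
print("handle",onz(C,280+268/6,90+372/6,.193))
s1={'eef_pos':np.array([ 0.61408852,-0.28925766,0.33101266]),'ee_rot':np.array([6.61808792e-01,7.49672407e-01,-4.72079920e-04,-4.28082591e-04])}
C1=cam("wrist",s1)
for z in(.11,.108):print("hole",onz(C1,324.9,178.4,z))
A=onz(C1,241,199,.11);B=onz(C1,374,198,.11);print(np.degrees(np.arctan2(*(B-A)[1::-1])))
y=R.from_quat(s['ee_rot']).as_matrix();print("jaw ang",np.degrees(np.arctan2(y[1,1],y[0,1])))
E
```

```text
collar [0.43306393 0.29001236 0.131     ] plate [0.43357563 0.29344171 0.006     ]
handle [0.43301518 0.29012361 0.193     ]
hole [ 0.61643549 -0.29007397  0.11      ]
hole [ 0.61649462 -0.29047292  0.108     ]
7.582290855470927
jaw ang 7.10495902631503
```

Request:
send_rows(
  plan=[
    {"slide": [-0.2, 1.5, 0], "twist": 0},
    {"slide": [-0.2, 3, 0], "twist": 0},
    {"slide": [-0.2, 3.8, -1], "twist": 0},
    {"slide": [-0.2, 3.8, -3], "twist": 0},
    {"slide": [-0.2, 3.8, -6], "twist": 0},
    {"slide": [-0.2, 3.8, -8], "twist": 0},
    {"slide": [-0.2, 3.8, -8], "twist": 0},
    {"slide": [-0.2, 3.8, -8], "twist": 0},
  ],
)

```text
t: 3.83
eef_pos: [0.4327, 0.2908, 0.2495]
ee_rot: [0.661, 0.75, -0.002, -0.001]
wrist_force: [0.9, -1.0, 0.4]
opening: 0.998
```

```bash
python3 - <<'E'
from h import *
import cv2
s=robot.observe();print(s['t'],s['eef_pos'])
im=vision.get_image("wrist");cv2.imwrite("pics/w3.png",im)
C=cam("wrist",s);print(proj(C,[.433,.290,.193]))
E
```

```text
3.8333 [0.43265542 0.29081274 0.24952696]
[323.04075024 231.48670314]
```

View pics/w3.png

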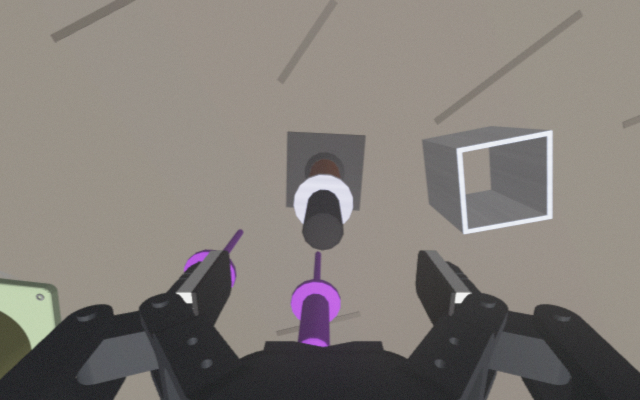

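The handle top is at (323,231), as predicted. Descend and grip.

Request:
send_rows(
  plan=[
    {"slide": [0, 0, -1.5], "twist": 0},
    {"slide": [0, 0, -3], "twist": 0},
    {"slide": [0, 0, -4.5], "twist": 0},
    {"slide": [0, 0, -6], "twist": 0},
    {"slide": [0, 0, -7.2], "twist": 0},
    {"slide": [0, 0, -8.1], "twist": 0},
    {"slide": [0, 0, -8.1], "twist": 0},
    {"slide": [0, 0, -8.1], "twist": 0},
  ],
)

```text
t: 4.55
eef_pos: [0.4337, 0.292, 0.1707]
ee_rot: [0.661, 0.75, 0.0, 0.0]
wrist_force: [-0.2, -0.5, -1.2]
opening: 1.003
```

Request:
send_rows(
  plan=[
    {"slide": [0, 0, 0], "twist": 0},
    {"slide": [0, 0, 0], "twist": 0},
    {"slide": [0, 0, 0], "twist": 0},
    {"slide": [0, 0, 0], "twist": 0},
    {"slide": [0, 0, 0], "twist": 0},
    {"slide": [0, 0, 0], "twist": 0},
    {"slide": [0, 0, 0], "twist": 0},
    {"slide": [0, 0, 0], "twist": 0},
    {"slide": [0, 0, 0], "twist": 0},
    {"slide": [0, 0, 0], "twist": 0},
  ],
  grip=-1,
  squeeze=70,
)

```text
t: 5.38
eef_pos: [0.4334, 0.2921, 0.1708]
ee_rot: [0.661, 0.75, 0.0, 0.0]
wrist_force: [-1.8, 0.3, 5.0]
opening: 0.287
```

Gripped: opening 0.287, about 24 mm. Lift straight up slowly.

Request:
send_rows(
  plan=[
    {"slide": [0, 0, 0.7], "twist": 0},
    {"slide": [0, 0, 2], "twist": 0},
    {"slide": [0, 0, 3.5], "twist": 0},
    {"slide": [0, 0, 5], "twist": 0},
    {"slide": [0, 0, 6.5], "twist": 0},
    {"slide": [0, 0, 8], "twist": 0},
    {"slide": [0, 0, 9.5], "twist": 0},
    {"slide": [0, 0, 11], "twist": 0},
    {"slide": [0, 0, 12.5], "twist": 0},
    {"slide": [0, 0, 14], "twist": 0},
    {"slide": [0, 0, 15.5], "twist": 0},
    {"slide": [0, 0, 16], "twist": 0},
    {"slide": [0, 0, 16], "twist": 0},
  ],
)

```text
t: 6.47
eef_pos: [0.434, 0.2922, 0.3315]
ee_rot: [0.661, 0.75, 0.001, 0.001]
wrist_force: [-0.0, 0.9, -1.6]
opening: 0.285
```

```bash
python3 - <<'E'
from h import *
import cv2
s=robot.observe();print(s['t'],s['eef_pos'],s['wrist_force'],s['opening'])
a=vision.get_image("scene");b=vision.get_image("side")
p=s['eef_pos'];S=cam("scene");D=cam("side")
for h in(-.0458,-.1508):print(proj(S,p+[0,0,h]),proj(D,p+[0,0,h]))
cv2.imwrite("pics/d1.png",np.hstack([cv2.resize(a[60:200,370:480],None,fx=3.6,fy=3.6),cv2.resize(b[150:330,230:340],None,fx=2.8,fy=2.8)]))if 0 else None
cv2.imwrite("pics/d1a.png",cv2.resize(a[60:200,360:500],None,fx=4,fy=4,interpolation=cv2.INTER_CUBIC))
cv2.imwrite("pics/d1b.png",cv2.resize(b[160:340,200:380],None,fx=3.2,fy=3.2,interpolation=cv2.INTER_CUBIC))
E
```

```text
6.4667 [0.43399169 0.29217372 0.3314617 ] [-0.0192024   0.89774848 -1.5563966 ] 0.2850505839360395
[438.97810032 100.53054324] [284.0471172  248.48829542]
[432.80419523 135.99685926] [288.33264374 295.06764581]
```

View pics/d1a.png

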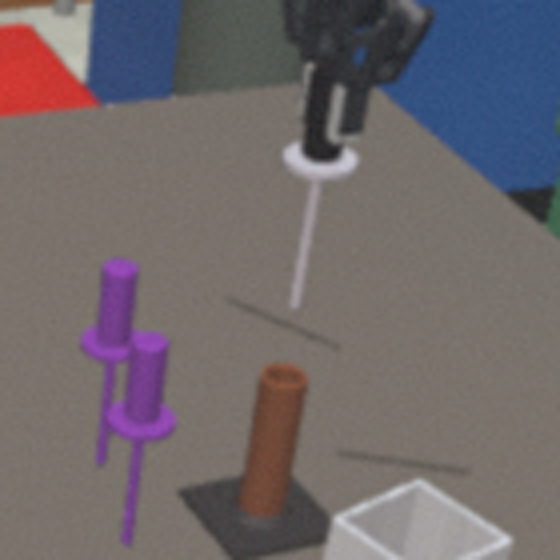

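View pics/d1b.png

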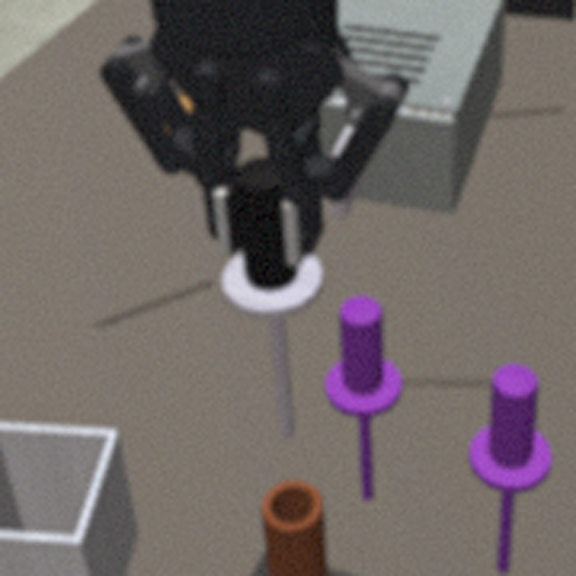

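The rod hangs straight. Its tip is at scene (433.7,136.2) and side (290.3,296.2), against predictions of (432.8,136) and (288.3,295). Now carry it over the hole, staying high past the purple ones.

Request:
send_rows(
  plan=[
    {"slide": [2, -0.5, 1], "twist": 0},
    {"slide": [5, -1.5, 2], "twist": 0},
    {"slide": [8, -4, 2.5], "twist": 0},
    {"slide": [10, -7, 2.5], "twist": 0},
    {"slide": [11, -10.5, 2.5], "twist": 0},
    {"slide": [12, -14, 2], "twist": 0},
    {"slide": [13, -18, 1.5], "twist": 0},
    {"slide": [14, -22, 1], "twist": 0},
    {"slide": [15, -26, 0.5], "twist": 0},
    {"slide": [16, -30, 0], "twist": 0},
    {"slide": [17, -34, 0], "twist": 0},
    {"slide": [17.5, -38, 0], "twist": 0},
    {"slide": [18, -42, 0], "twist": 0},
    {"slide": [18.3, -46, -0.5], "twist": 0},
    {"slide": [18.3, -50, -1], "twist": 0},
    {"slide": [18.3, -54, -2], "twist": 0},
    {"slide": [18.3, -56.5, -3], "twist": 0},
    {"slide": [18.3, -58.1, -4], "twist": 0},
    {"slide": [18.3, -58.1, -4.5], "twist": 0},
    {"slide": [18.3, -58.1, -4.5], "twist": 0},
  ],
)

```text
t: 8.23
eef_pos: [0.6149, -0.2883, 0.2812]
ee_rot: [0.661, 0.75, -0.0, -0.004]
wrist_force: [-0.5, -0.7, -1.8]
opening: 0.285
```

Request:
send_rows(
  plan=[
    {"slide": [0, 0, 0], "twist": 0},
    {"slide": [0, 0, 0], "twist": 0},
    {"slide": [0, 0, 0], "twist": 0},
  ],
)

```text
t: 8.48
eef_pos: [0.6171, -0.2874, 0.2865]
ee_rot: [0.66, 0.751, 0.0, 0.001]
wrist_force: [-0.2, -0.1, -1.5]
opening: 0.287
```

```bash
python3 - <<'E'
from h import *
import cv2
s=robot.observe();print(s['t'],s['eef_pos'],s['wrist_force'],s['opening'])
a=vision.get_image("scene");b=vision.get_image("side");w=vision.get_image("wrist")
p=s['eef_pos'];S=cam("scene");D=cam("side");W=cam("wrist",s)
print(proj(S,p+[0,0,-.1508]),proj(D,p+[0,0,-.1508]),proj(W,p+[0,0,-.1508]))
cv2.imwrite("pics/e1a.png",cv2.resize(a[180:280,180:290],None,fx=5,fy=5,interpolation=cv2.INTER_CUBIC))
cv2.imwrite("pics/e1b.png",cv2.resize(b[90:190,270:380],None,fx=5,fy=5,interpolation=cv2.INTER_CUBIC))
cv2.imwrite("pics/e1w.png",w)
E
```

```text
8.4833 [ 0.61709315 -0.28743401  0.28646037] [-0.24258422 -0.13141402 -1.49346406] 0.2866216180181991
[226.89615086 226.43114193] [321.68587224 148.2624789 ] [322.30335856 192.54477001]
```

View pics/e1a.png

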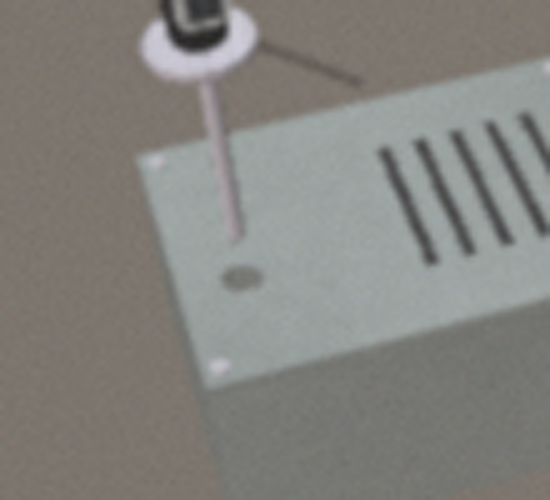

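View pics/e1b.png

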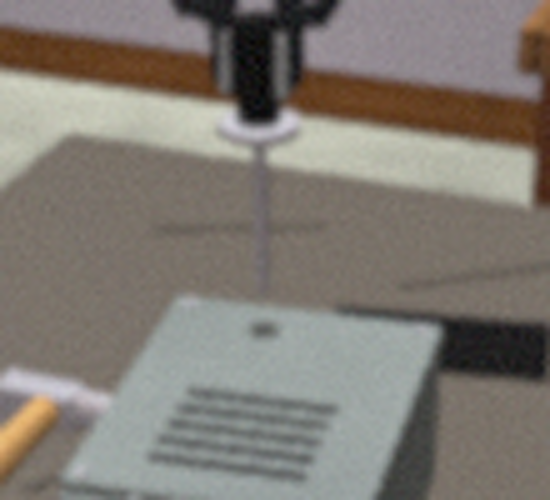

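View pics/e1w.png

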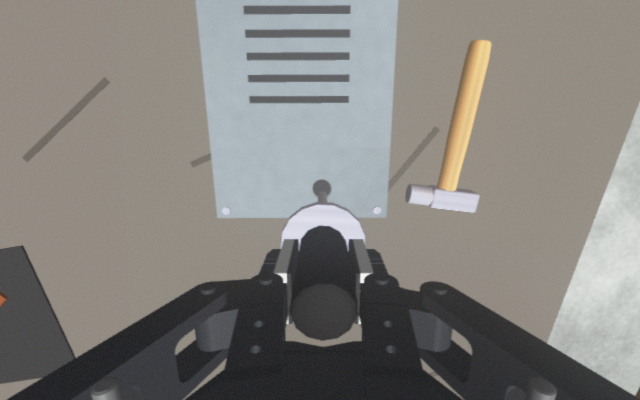

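```bash
python3 - <<'E'
from h import *
S=cam("scene");D=cam("side")
a=lambda x,y,z:onz(S,180+x/5,180+y/5,z); b=lambda x,y,z:onz(D,270+x/5,90+y/5,z)
for z in(.1337,.1357,.1377):
  print(z,"hole-tip scene",a(242,278,.11)-a(236,240,z),"side",b(264,329,.11)-b(263,290,z))
E
```

```text
0.1337 hole-tip scene [-0.00071906 -0.00046817 -0.0237    ] side [-0.00272162  0.00560903 -0.0237    ]
0.1357 hole-tip scene [-0.00304321 -0.00055562 -0.0257    ] side [-0.0012425   0.00211766 -0.0257    ]
0.1377 hole-tip scene [-0.00536736 -0.00064306 -0.0277    ] side [ 0.00023663 -0.0013737  -0.0277    ]
```

Tip and hole agree to about 1 mm laterally in both views, against a clearance of 5 mm. Enter, with a small correction.

Request:
send_rows(
  plan=[
    {"slide": [-0.1, -0.1, 0], "twist": 0},
    {"slide": [-0.1, -0.1, -0.8], "twist": 0},
    {"slide": [-0.1, -0.1, -1.6], "twist": 0},
    {"slide": [-0.1, -0.1, -2.4], "twist": 0},
    {"slide": [-0.1, -0.1, -3.2], "twist": 0},
    {"slide": [-0.1, -0.1, -4], "twist": 0},
    {"slide": [-0.1, -0.1, -4], "twist": 0},
    {"slide": [-0.1, -0.1, -4], "twist": 0},
  ],
)

```text
t: 9.3
eef_pos: [0.6147, -0.2898, 0.2438]
ee_rot: [0.661, 0.75, -0.0, -0.001]
wrist_force: [0.6, 0.1, -1.6]
opening: 0.287
```

```bash
python3 - <<'E'
from h import *
import cv2
s=robot.observe();print(s['t'],s['eef_pos'],s['wrist_force'],s['opening'])
a=vision.get_image("scene");b=vision.get_image("side")
cv2.imwrite("pics/f1.png",np.hstack([cv2.resize(a[180:280,180:290],None,fx=3.5,fy=3.5,interpolation=cv2.INTER_CUBIC),cv2.resize(b[90:190,270:380],None,fx=3.5,fy=3.5,interpolation=cv2.INTER_CUBIC)]))
E
```

```text
9.3 [ 0.61473168 -0.2897657   0.24376231] [ 0.58089784  0.09482543 -1.59015763] 0.2871542281017967
```

View pics/f1.png

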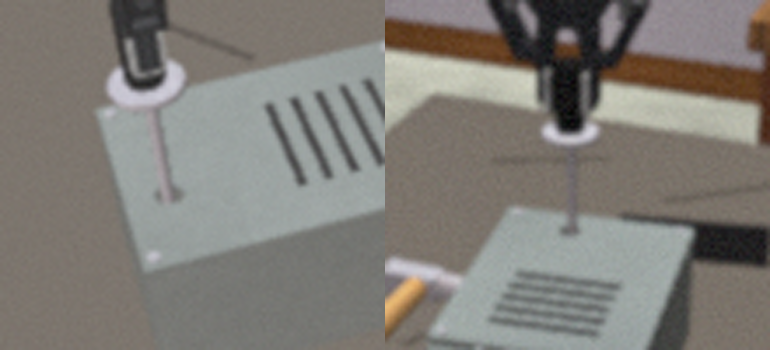

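The shank is in the hole in both views with no contact force. Press down to about 61 mm below the mouth.

Request:
send_rows(
  plan=[
    {"slide": [0, 0, -0.7], "twist": 0},
    {"slide": [0, 0, -1.4], "twist": 0},
    {"slide": [0, 0, -2.1], "twist": 0},
    {"slide": [0, 0, -2.8], "twist": 0},
    {"slide": [0, 0, -3.3], "twist": 0},
    {"slide": [0, 0, -3.7], "twist": 0},
    {"slide": [0, 0, -4.0], "twist": 0},
    {"slide": [0, 0, -4.3], "twist": 0},
    {"slide": [0, 0, -4.5], "twist": 0},
    {"slide": [0, 0, -4.5], "twist": 0},
    {"slide": [0, 0, -4.5], "twist": 0},
    {"slide": [0, 0, -4.5], "twist": 0},
  ],
)

```text
t: 10.4
eef_pos: [0.6152, -0.2901, 0.201]
ee_rot: [0.661, 0.75, -0.0, 0.0]
wrist_force: [-2.8, 1.3, 4.5]
opening: 0.286
```

```bash
python3 - <<'E'
from h import *
import cv2
s=robot.observe();print(s['t'],s['eef_pos'],s['wrist_force'],s['opening'])
a=vision.get_image("scene");b=vision.get_image("side")
cv2.imwrite("pics/f2.png",np.hstack([cv2.resize(a[170:280,190:360],None,fx=2.3,fy=2.3),cv2.resize(b[110:220,250:410],None,fx=2.3,fy=2.3)]))
E
```

```text
10.4 [ 0.61520811 -0.29014884  0.20100974] [-2.78841665  1.34540154  4.51797279] 0.28592912074444965
```

View pics/f2.png

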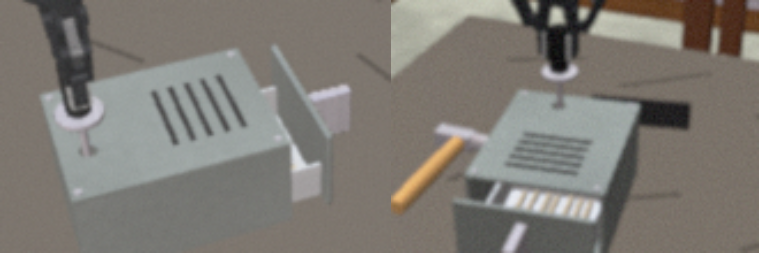

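The tray has sprung out, with the tip about 60 mm below the mouth. Retract and return to the stand.

Request:
send_rows(
  plan=[
    {"slide": [0, 0, 1], "twist": 0},
    {"slide": [0, 0, 2.5], "twist": 0},
    {"slide": [0, 0, 4], "twist": 0},
    {"slide": [0, 0, 6], "twist": 0},
    {"slide": [0, 0, 8], "twist": 0},
    {"slide": [0, 0, 10], "twist": 0},
    {"slide": [0, 0, 12], "twist": 0},
    {"slide": [0, 0, 14], "twist": 0},
    {"slide": [0, 0, 15], "twist": 0},
    {"slide": [0, 0, 15.5], "twist": 0},
    {"slide": [0, 0, 15.5], "twist": 0},
  ],
)

```text
t: 11.42
eef_pos: [0.6159, -0.2903, 0.3562]
ee_rot: [0.661, 0.75, 0.0, 0.001]
wrist_force: [0.3, 0.6, -1.5]
opening: 0.289
```

Request:
send_rows(
  plan=[
    {"slide": [0, 2, 0], "twist": 0},
    {"slide": [-0.5, 5, 0], "twist": 0},
    {"slide": [-1, 9, 0], "twist": 0},
    {"slide": [-1.5, 13, 0], "twist": 0},
    {"slide": [-2, 17, 0], "twist": 0},
    {"slide": [-3, 21, 0], "twist": 0},
    {"slide": [-4, 25, 0], "twist": 0},
    {"slide": [-5, 29, 0], "twist": 0},
    {"slide": [-5.5, 33, 0], "twist": 0},
    {"slide": [-6, 37, 0], "twist": 0},
    {"slide": [-6.5, 41, 0], "twist": 0},
    {"slide": [-7, 45, 0], "twist": 0},
    {"slide": [-8, 49, 0], "twist": 0},
    {"slide": [-9.5, 52.5, 0], "twist": 0},
    {"slide": [-11.5, 55.5, 0], "twist": 0},
    {"slide": [-14, 57.5, 0], "twist": 0},
    {"slide": [-16.5, 58.2, 0], "twist": 0},
    {"slide": [-18, 58.2, 0], "twist": 0},
    {"slide": [-18.2, 58.2, 0], "twist": 0},
    {"slide": [-18.2, 58.2, 0], "twist": 0},
  ],
)

```text
t: 13.08
eef_pos: [0.4322, 0.2921, 0.3539]
ee_rot: [0.66, 0.751, -0.001, -0.0]
wrist_force: [0.2, 0.2, -2.1]
opening: 0.289
```

Request:
send_rows(
  plan=[
    {"slide": [0, 0, 0], "twist": 0},
    {"slide": [0, 0, 0], "twist": 0},
    {"slide": [0, 0, 0], "twist": 0},
  ],
)

```text
t: 13.33
eef_pos: [0.4342, 0.2915, 0.3548]
ee_rot: [0.661, 0.75, -0.0, -0.0]
wrist_force: [-0.0, 0.1, -1.6]
opening: 0.288
```

```bash
python3 - <<'E'
from h import *
import cv2
s=robot.observe();print(s['t'],s['eef_pos'],s['wrist_force'],s['opening'])
a=vision.get_image("scene");b=vision.get_image("side")
cv2.imwrite("pics/g1a.png",cv2.resize(a[60:200,360:500],None,fx=4,fy=4,interpolation=cv2.INTER_CUBIC))
cv2.imwrite("pics/g1b.png",cv2.resize(b[160:340,200:380],None,fx=3.2,fy=3.2,interpolation=cv2.INTER_CUBIC))
E
```

```text
13.3333 [0.43421938 0.29146678 0.35482045] [-0.00631276  0.05807997 -1.60664257] 0.28796235530282144
```

View pics/g1a.png

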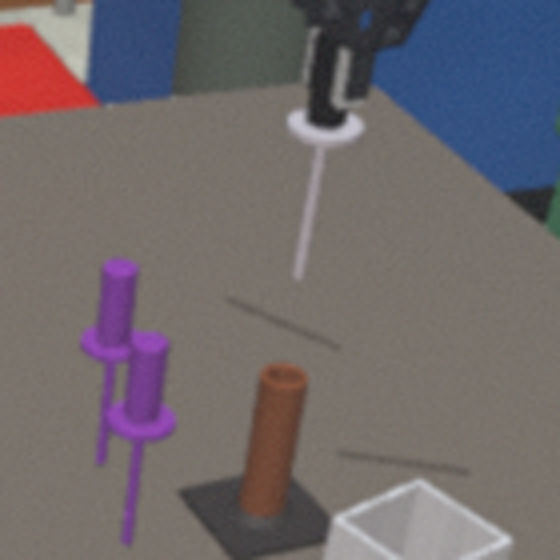

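View pics/g1b.png

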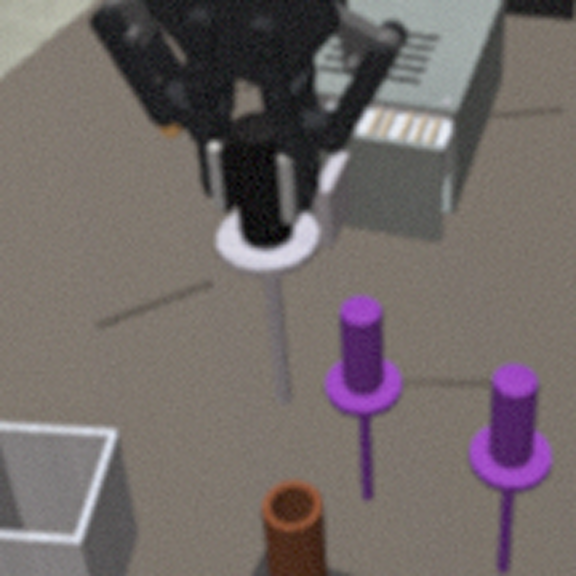

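The rod is still upright and aligned with where it stood before: pose (0.434,0.2915) against the original (0.4334,0.292). Lower it into the tube.

Request:
send_rows(
  plan=[
    {"slide": [-0.1, 0.05, -1], "twist": 0},
    {"slide": [-0.1, 0.05, -3], "twist": 0},
    {"slide": [-0.1, 0.05, -5], "twist": 0},
    {"slide": [-0.1, 0.05, -6.5], "twist": 0},
    {"slide": [-0.1, 0.05, -7.5], "twist": 0},
    {"slide": [-0.1, 0.05, -8.5], "twist": 0},
    {"slide": [-0.1, 0.05, -9.5], "twist": 0},
    {"slide": [-0.1, 0.05, -10.5], "twist": 0},
    {"slide": [-0.1, 0.05, -11.5], "twist": 0},
    {"slide": [-0.1, 0.05, -11.5], "twist": 0},
  ],
)

```text
t: 14.27
eef_pos: [0.4311, 0.2919, 0.2378]
ee_rot: [0.661, 0.75, -0.002, -0.001]
wrist_force: [0.1, 0.1, -2.3]
opening: 0.29
```

```bash
python3 - <<'E'
from h import *
import cv2
s=robot.observe();print(s['t'],s['eef_pos'],s['wrist_force'],s['opening'])
a=vision.get_image("scene");b=vision.get_image("side")
cv2.imwrite("pics/g2.png",np.hstack([cv2.resize(a[90:200,380:490],None,fx=3.5,fy=3.5),cv2.resize(b[210:380,230:340],None,fx=385/170,fy=385/170)]))
E
```

```text
14.2667 [0.43113125 0.29188258 0.23781443] [ 0.12628272  0.09919819 -2.27044404] 0.289578274026972
```

View pics/g2.png

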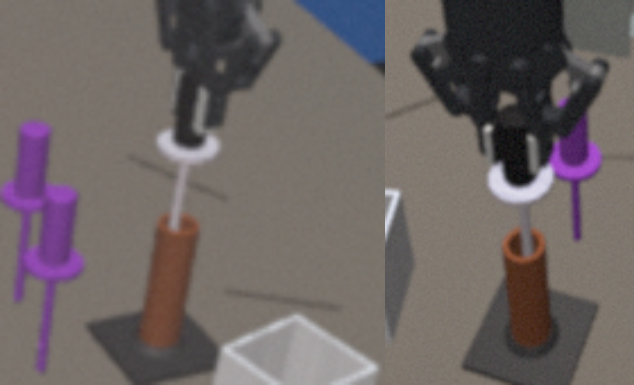

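The shank is inside the tube in both views, with no side force. Lower it onto the collar.

Request:
send_rows(
  plan=[
    {"slide": [0.1, 0, -1.2], "twist": 0},
    {"slide": [0.1, 0, -2.4], "twist": 0},
    {"slide": [0.1, 0, -3.6], "twist": 0},
    {"slide": [0.1, 0, -4.6], "twist": 0},
    {"slide": [0.1, 0, -5.5], "twist": 0},
    {"slide": [0.1, 0, -6.2], "twist": 0},
    {"slide": [0.1, 0, -6.6], "twist": 0},
    {"slide": [0.1, 0, -6.8], "twist": 0},
    {"slide": [0.1, 0, -6.8], "twist": 0},
    {"slide": [0.1, 0, -6.8], "twist": 0},
    {"slide": [0.1, 0, -6.8], "twist": 0},
  ],
)

```text
t: 15.28
eef_pos: [0.4338, 0.2927, 0.173]
ee_rot: [0.661, 0.75, 0.001, 0.0]
wrist_force: [1.0, 0.0, -2.4]
opening: 0.285
```

Request:
send_rows(
  plan=[
    {"slide": [0, 0, -0.1], "twist": 0},
    {"slide": [0, 0, -0.2], "twist": 0},
    {"slide": [0, 0, -0.3], "twist": 0},
    {"slide": [0, 0, -0.3], "twist": 0},
    {"slide": [0, 0, -0.3], "twist": 0},
  ],
)

```text
t: 15.7
eef_pos: [0.4338, 0.2927, 0.1708]
ee_rot: [0.661, 0.75, 0.001, 0.0]
wrist_force: [-2.3, -0.8, 3.9]
opening: 0.286
```

Upward force has appeared, so the collar is on the rim. Open and rise.

Request:
send_rows(
  plan=[
    {"slide": [0, 0, 0], "twist": 0},
    {"slide": [0, 0, 0], "twist": 0},
    {"slide": [0, 0, 0], "twist": 0},
    {"slide": [0, 0, 0], "twist": 0},
    {"slide": [0, 0, 0], "twist": 0},
    {"slide": [0, 0, 0], "twist": 0},
    {"slide": [0, 0, 0], "twist": 0},
    {"slide": [0, 0, 0], "twist": 0},
  ],
  grip=1,
)

```text
t: 16.37
eef_pos: [0.4333, 0.2924, 0.1692]
ee_rot: [0.661, 0.75, -0.0, -0.0]
wrist_force: [0.6, -0.1, -0.0]
opening: 1.0
```

Request:
send_rows(
  plan=[
    {"slide": [0, 0, 1], "twist": 0},
    {"slide": [0, 0, 3], "twist": 0},
    {"slide": [0, 0, 5], "twist": 0},
    {"slide": [0, 0, 7.5], "twist": 0},
    {"slide": [0, 0, 10], "twist": 0},
    {"slide": [0, 0, 12], "twist": 0},
    {"slide": [0, 0, 12], "twist": 0},
  ],
)

```text
t: 16.95
eef_pos: [0.436, 0.2937, 0.2957]
ee_rot: [0.661, 0.75, 0.005, 0.002]
wrist_force: [-0.2, 0.4, 0.4]
opening: 1.004
```

```bash
python3 - <<'E'
from h import *
import cv2
s=robot.observe();print(s['t'],s['eef_pos'],s['wrist_force'],s['opening'])
a=vision.get_image("scene");b=vision.get_image("side")
cv2.imwrite("pics/h1.png",np.hstack([cv2.resize(a[115:245,360:500],None,fx=2.8,fy=2.8),cv2.resize(b[240:390,220:370],None,fx=364/150,fy=364/150)]))
cv2.imwrite("pics/h2.png",cv2.resize(b[140:260,250:400],None,fx=5,fy=5,interpolation=cv2.INTER_CUBIC))
cv2.imwrite("pics/h3.png",cv2.resize(a[170:290,200:350],None,fx=5,fy=5,interpolation=cv2.INTER_CUBIC))
E
```

```text
16.95 [0.43598112 0.29373374 0.29574845] [-0.22947232  0.40634395  0.35177918] 1.003803979240038
```

View pics/h1.png

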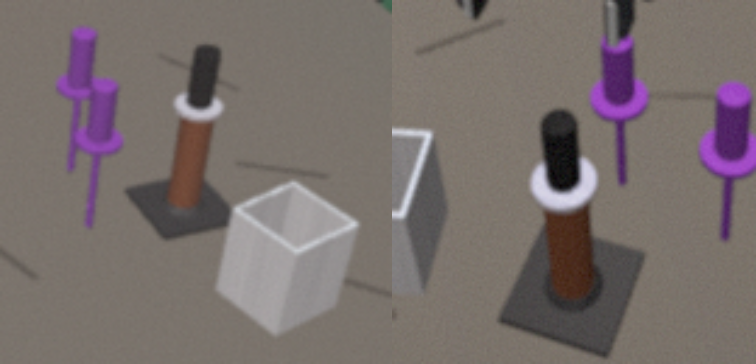

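View pics/h2.png

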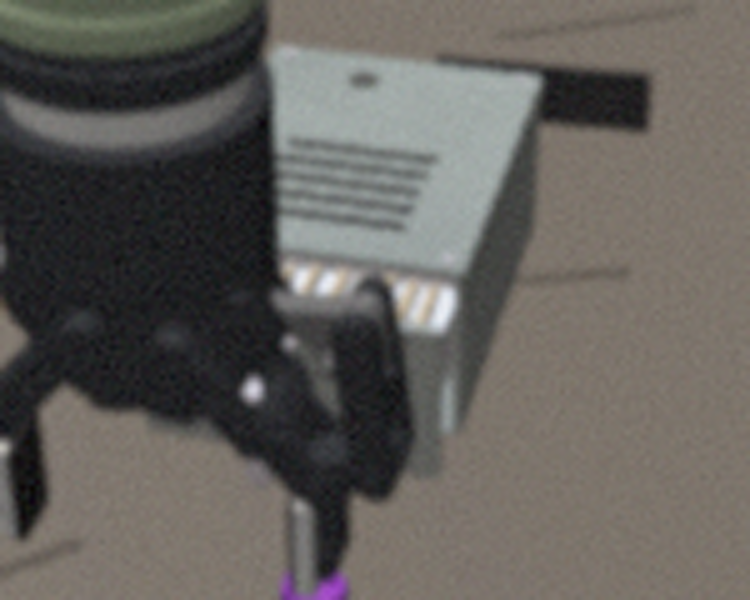

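View pics/h3.png

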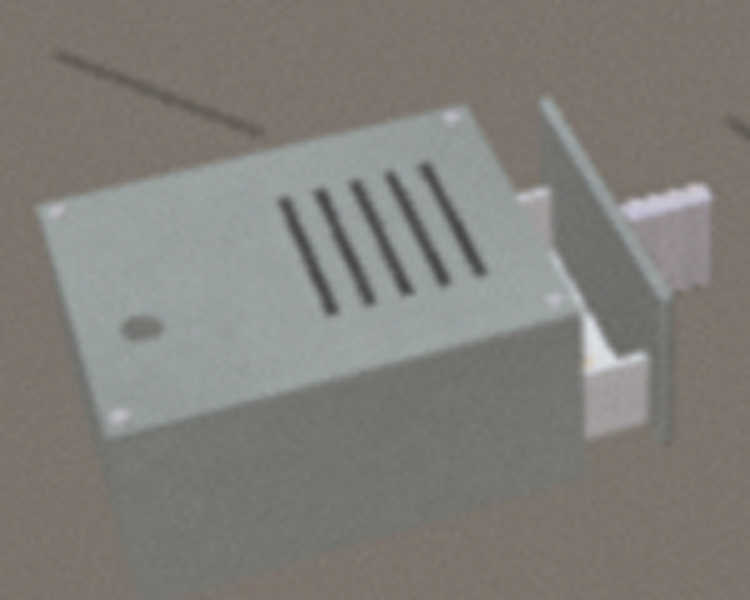

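The rod hangs as it did at the start. Now go above the tab, predicted at (0.563,-0.029).

Request:
send_rows(
  plan=[
    {"slide": [2, -0.5, 2], "twist": 0},
    {"slide": [5, -2, 2], "twist": 0},
    {"slide": [8, -5, 2], "twist": 0},
    {"slide": [10, -8, 2], "twist": 0},
    {"slide": [11, -12, 1], "twist": 0},
    {"slide": [12, -16, 0], "twist": 0},
    {"slide": [12.8, -20, 0], "twist": 0},
    {"slide": [12.8, -24, 0], "twist": 0},
    {"slide": [12.8, -28, 0], "twist": 0},
    {"slide": [12.8, -31, 0], "twist": 0},
    {"slide": [12.8, -31.6, 0], "twist": 0},
    {"slide": [12.8, -31.6, 0], "twist": 0},
    {"slide": [12.8, -31.6, 0], "twist": 0},
    {"slide": [12.8, -31.6, 0], "twist": 0},
  ],
)

```text
t: 18.22
eef_pos: [0.5609, -0.0221, 0.2884]
ee_rot: [0.66, 0.751, -0.0, -0.001]
wrist_force: [0.1, 0.2, 0.6]
opening: 1.003
```

```bash
python3 - <<'E'
from h import *
import cv2
S=cam("scene")
print(onz(S,200+625/5,170+213/5,.088),onz(S,200+708/5,170+190/5,.088))
s=robot.observe();print(s['t'],s['eef_pos'],s['ee_rot'],s['joint_positions'])
cv2.imwrite("pics/i1.png",vision.get_image("wrist"))
C=cam("wrist",s);print(proj(C,[.5627,-.0289,.088]))
E
```

```text
[ 0.56988028 -0.04797146  0.088     ] [ 0.56279499 -0.00287546  0.088     ]
18.2167 [ 0.56089094 -0.02214331  0.28842193] [ 6.60407963e-01  7.50906414e-01 -1.40598317e-04 -9.27353065e-04] [-1.93998781e-01  1.53093401e-01  1.53095479e+00  6.94715431e-04
  1.45928873e+00 -3.22148394e-01]
[323.78357229 187.8911327 ]
```

View pics/i1.png

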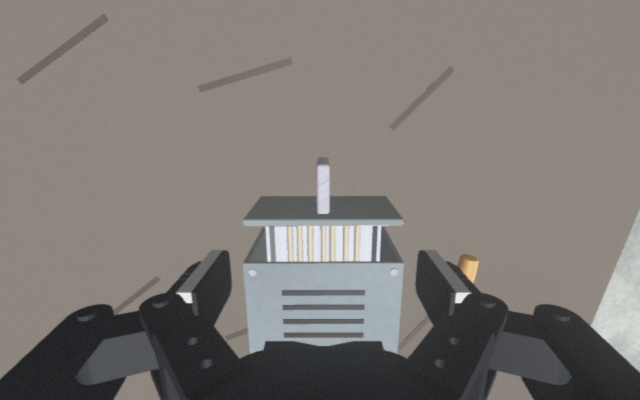

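The tab's top is centred at (323,189) and spans rows 165–213, matching the prediction of (323.8,188). Descend to grip it 6 mm outward of its middle.

Request:
send_rows(
  plan=[
    {"slide": [0.1, 0, -2], "twist": 0},
    {"slide": [0.1, 0, -5], "twist": 0},
    {"slide": [0.1, 0, -8], "twist": 0},
    {"slide": [0.1, 0, -11], "twist": 0},
    {"slide": [0.1, 0, -14], "twist": 0},
    {"slide": [0.1, 0, -16], "twist": 0},
    {"slide": [0.1, 0, -18], "twist": 0},
    {"slide": [0.1, 0, -20], "twist": 0},
    {"slide": [0.1, 0, -21.6], "twist": 0},
    {"slide": [0.1, 0, -21.6], "twist": 0},
    {"slide": [0.1, 0, -21.6], "twist": 0},
  ],
)

```text
t: 19.18
eef_pos: [0.5615, -0.022, 0.0724]
ee_rot: [0.66, 0.751, -0.001, -0.001]
wrist_force: [0.6, -0.6, 0.2]
opening: 1.001
```

Request:
send_rows(
  plan=[
    {"slide": [0, 0, 0], "twist": 0},
    {"slide": [0, 0, 0], "twist": 0},
    {"slide": [0, 0, 0], "twist": 0},
    {"slide": [0, 0, 0], "twist": 0},
    {"slide": [0, 0, 0], "twist": 0},
    {"slide": [0, 0, 0], "twist": 0},
    {"slide": [0, 0, 0], "twist": 0},
    {"slide": [0, 0, 0], "twist": 0},
    {"slide": [0, 0, 0], "twist": 0},
    {"slide": [0, 0, 0], "twist": 0},
    {"slide": [0, 0, 0], "twist": 0},
  ],
  grip=-1,
  squeeze=50,
)

```text
t: 20.1
eef_pos: [0.5604, -0.0239, 0.0738]
ee_rot: [0.661, 0.751, -0.002, -0.002]
wrist_force: [-7.8, -1.6, 8.7]
opening: 0.157
```

Gripped: opening 0.157 is about 13 mm and the tab is 14 mm. Pull along the box's -x.

Request:
send_rows(
  plan=[
    {"slide": [-0.05, 0.5, 0], "twist": 0},
    {"slide": [-0.13, 1.2, 0], "twist": 0},
    {"slide": [-0.25, 2, 0], "twist": 0},
    {"slide": [-0.36, 2.8, 0], "twist": 0},
    {"slide": [-0.46, 3.6, 0], "twist": 0},
    {"slide": [-0.56, 4.4, 0], "twist": 0},
    {"slide": [-0.67, 5.2, 0], "twist": 0},
    {"slide": [-0.77, 6, 0], "twist": 0},
    {"slide": [-0.87, 6.8, 0], "twist": 0},
    {"slide": [-0.97, 7.6, 0], "twist": 0},
    {"slide": [-1.05, 8.2, 0], "twist": 0},
    {"slide": [-1.1, 8.6, 0], "twist": 0},
    {"slide": [-1.1, 8.6, 0], "twist": 0},
    {"slide": [-1.1, 8.6, 0], "twist": 0},
  ],
)

```text
t: 21.27
eef_pos: [0.5489, 0.0628, 0.0738]
ee_rot: [0.661, 0.751, -0.002, -0.002]
wrist_force: [-9.2, -0.0, 10.0]
opening: 0.152
```

Request:
send_rows(
  plan=[
    {"slide": [-0.03, 0.2, 0], "twist": 0},
    {"slide": [-0.05, 0.4, 0], "twist": 0},
    {"slide": [-0.05, 0.4, 0], "twist": 0},
    {"slide": [-0.05, 0.4, 0], "twist": 0},
  ],
)

```text
t: 21.6
eef_pos: [0.5485, 0.0662, 0.0738]
ee_rot: [0.661, 0.751, -0.002, -0.002]
wrist_force: [-9.0, -1.3, 9.1]
opening: 0.158
```

Request:
send_rows(
  plan=[
    {"slide": [-0.02, 0.2, 0], "twist": 0},
    {"slide": [-0.05, 0.4, 0], "twist": 0},
    {"slide": [-0.05, 0.4, 0], "twist": 0},
    {"slide": [-0.05, 0.4, 0], "twist": 0},
  ],
)

```text
t: 21.93
eef_pos: [0.5484, 0.0666, 0.0738]
ee_rot: [0.66, 0.751, -0.004, 0.0]
wrist_force: [-8.8, -12.9, 8.4]
opening: 0.156
```

```bash
python3 - <<'E'
from h import *
import cv2
s=robot.observe();print(s['t'],s['eef_pos'],s['wrist_force'])
a=vision.get_image("scene")
cv2.imwrite("pics/j1.png",cv2.resize(a[150:290,200:390],None,fx=4,fy=4,interpolation=cv2.INTER_CUBIC))
S=cam("scene")
ux=np.array([.1271,-.9919,0]);o=np.array([.5862,-.2124,0])
for d in(.12,.13): print(d,(proj(S,o-ux*(.1725+d)+[0,0,.088])-[200,150])*4)
E
```

```text
21.9333 [0.54842018 0.06657063 0.07377003] [ -8.80106319 -12.88487773   8.4308573 ]
0.12 [680.5196485  199.19155571]
0.13 [694.43002651 195.64662346]
```

View pics/j1.png

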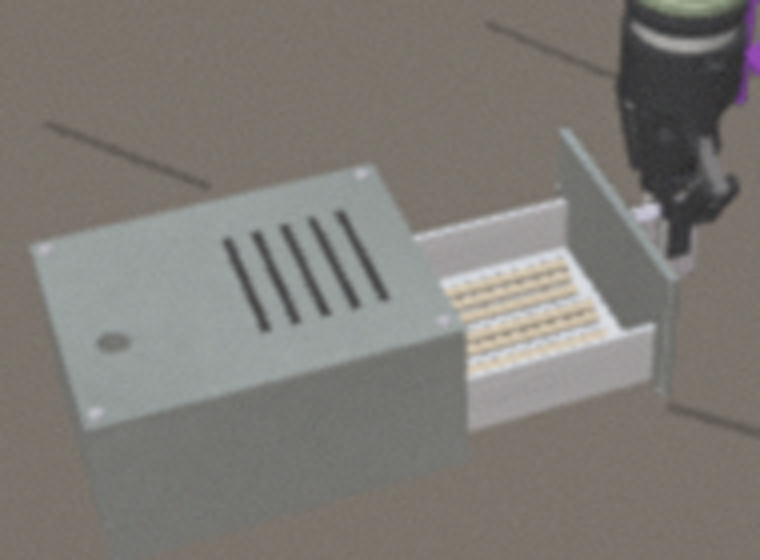

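The force rose to 13 N with no further travel, so the tray is at its stop. The scene view shows it fully out. Release and rise straight up.

Request:
send_rows(
  plan=[
    {"slide": [0, -0.3, 0], "twist": 0},
    {"slide": [0, -0.3, 0], "twist": 0},
    {"slide": [0, -0.3, 0], "twist": 0},
    {"slide": [0, -0.3, 0], "twist": 0},
    {"slide": [0, -0.3, 0], "twist": 0},
    {"slide": [0, -0.3, 0], "twist": 0},
    {"slide": [0, -0.3, 0], "twist": 0},
    {"slide": [0, -0.3, 0], "twist": 0},
  ],
  grip=1,
)

```text
t: 22.65
eef_pos: [0.5503, 0.0677, 0.0732]
ee_rot: [0.661, 0.751, 0.0, -0.0]
wrist_force: [-0.2, -0.4, -0.2]
opening: 0.998
```

Request:
send_rows(
  plan=[
    {"slide": [0, -0.3, 1], "twist": 0},
    {"slide": [0, -0.3, 3], "twist": 0},
    {"slide": [0, -0.3, 5], "twist": 0},
    {"slide": [0, -0.3, 8], "twist": 0},
    {"slide": [0, -0.3, 11], "twist": 0},
    {"slide": [0, -0.3, 14], "twist": 0},
    {"slide": [0, -0.3, 17], "twist": 0},
    {"slide": [0, -3, 20], "twist": 0},
    {"slide": [0, -7, 22], "twist": 0},
    {"slide": [0, -11, 23], "twist": 0},
    {"slide": [0, -15, 23], "twist": 0},
    {"slide": [0, -18, 23], "twist": 0},
    {"slide": [0, -20, 23], "twist": 0},
    {"slide": [0, -20, 23], "twist": 0},
    {"slide": [0, -20, 23], "twist": 0},
    {"slide": [0, -20, 23], "twist": 0},
    {"slide": [0, -20, 23], "twist": 0},
  ],
)

```text
t: 24.07
eef_pos: [0.5503, -0.1314, 0.3035]
ee_rot: [0.66, 0.751, 0.0, -0.0]
wrist_force: [-0.9, 0.4, -0.0]
opening: 1.002
```

```bash
python3 - <<'E'
from h import *
import cv2
s=robot.observe();print(s['t'],s['eef_pos'],s['wrist_force'],s['opening'])
a=vision.get_image("scene");b=vision.get_image("side")
cv2.imwrite("pics/k1.png",a);cv2.imwrite("pics/k2.png",b)
cv2.imwrite("pics/k3.png",cv2.resize(a[150:290,200:390],None,fx=4,fy=4,interpolation=cv2.INTER_CUBIC))
E
```

```text
24.0667 [ 0.55026223 -0.13138939  0.30348488] [-0.86268984  0.44667005 -0.01956274] 1.002299912084524
```

View pics/k1.png

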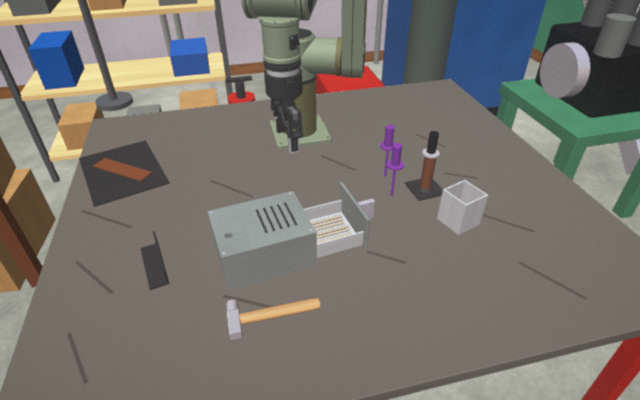

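View pics/k2.png

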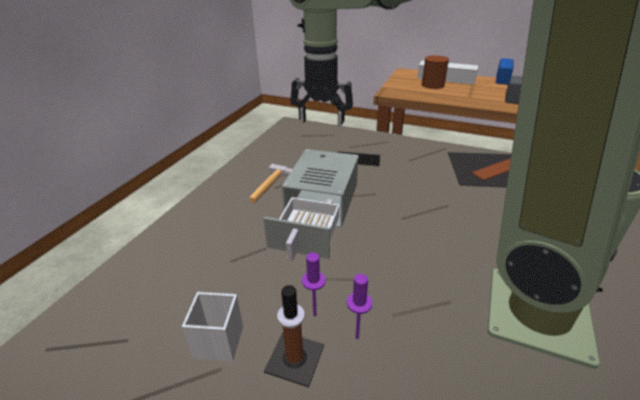

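View pics/k3.png

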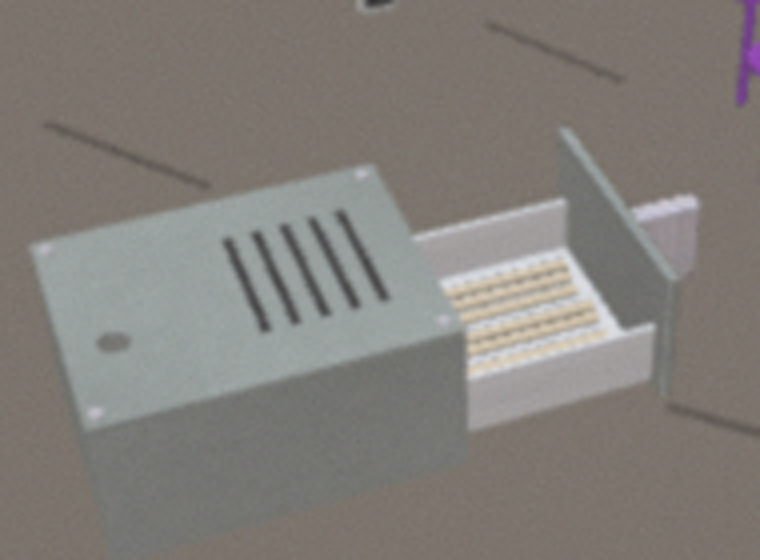

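The tab's outer end is at crop (694,199), where 130 mm was predicted to be (694,196). The rod is upright on its rim at scene (430,153), and the bystanders are at their starting pixels.

```bash
python3 -c "
from rig import robot
s=robot.observe();print(s['t'],abs(s['joint_vel']).max());print(robot.job_done())"
```

```text
24.1667 0.0030591824408435775
the job is handed in; nothing more can be done
None
```

The electrode box is open, the rod is back in its tube stand, and the job was handed in at 24.2 s of the 61 s allowed. The system reported no verdict.

- **Latch:** I pushed the rod through the hole to about 60 mm below the mouth, and the tray sprang out.
- **Tray:** I pulled it until the force rose to 13 N with no further travel. In the last picture the tab's end is at the spot predicted for 130 mm, within about 3 enlarged-crop pixels.
- **Rod:** it hangs upright with its collar on the rim, at the same pixels as at the start.
- **Bench:** the box section, angle offcut, hammer and both purple look-alikes look unmoved. The gripper is open, clear of everything, with near-zero wrist force.

No check failed. The scene and side cameras disagreed by about 5 mm in x, so I used the wrist camera and checked the tip against the hole in both fixed views before pushing the rod in.

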